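# Set the slicer's thickness slide

## Robot

A 6-joint arm with a two-finger parallel gripper is mounted at the origin on a cart in front of the work surface, level with it; the furniture and walls round the work are solid. World frame = base frame: x ahead of the robot, y to its left, z up, the work surface at z = 0. Lengths are in m, angles in rad, forces in N, time in s.
With the tool pointing down it reaches from about 0.3 to 0.95 m from the base axis. Payload 3.1 kg.
Tool frame: the origin (TCP) lies between the finger pads; the fingertips stand 8 mm ahead of it and the grasp point (between the pads) lies 11 mm behind it (arm.tip_reach is the distance from the TCP to the fingertips, in m); z points along the fingers, y is the line along which they close (so a half turn about z gives the same grasp; the last joint's range is limited). The gripper opens to 85 mm and grips with 20 to 120 N. Pads are 22 mm wide; open, the fingers measure 114 mm over their backs; the gripper's body (76 mm by 85 mm) begins 54 mm behind the grasp point. The pads swing forward as they close: fully open they stand 13 mm farther back than shut.
Start: joints at [1.056, 0.308, 1.634, -0, 1.2, -0.07], TCP at [0.269, 0.564, 0.239] pointing down, gripper open.
Joint ranges: [-3.06, 3.06], [-0.79, 1.96], [0.05, 2.63], [-1.19, 4.34], [0.05, 2.64], [-2.94, 2.94]. Speed limits (rad/s): [2.79, 2.79, 3.14, 3.14, 3.14, 3.14].

## Interface

Orientations are given as a rotation vector (axis times angle).
In Python, from plant import arm gives the robot as it stands. The module is installed in compiled form; this text tells all that it offers.
- The arm moves only by the shell command python3 -m pendant 'ROWS'. ROWS is JSON, a list of rows, each a list of 7 numbers: the turn, a rotation vector about the tool's x, y, z in degrees, then the shift along the tool's x, y, z in cm, then the closure, from 0 (fully open) to 1 (shut). A call has 1 to 12 rows; each row is the pose to reach, as a shift and turn from the pose commanded when the call began, along the tool's axes at that moment; what a row does not reach only later rows make up. A row lasts 1/12 s, in which the tool goes at most 41.7 mm and 7.16 degrees, less where a joint would pass 70% of its speed; a pose out of reach is approached as far as the arm can. A call with a gripper value outside its range is refused whole. The fingers move at their own pace and stop on an object; the grip force is fixed at half the most. Time passes only in rows, so rows that repeat a pose let the fingers close. It gives the time, the measured TCP pose, the force, the opening and the grip force at its end, in the units of the state.
- arm.sense(): the state, without advancing time (a new reading comes with each control period).
- arm.camera(name): name is "scene" or "top"; returns a dict with "pixels" (480x640x3 uint8, blue, green, red), "fx", "fy", "cx", "cy" (pixels), "dist_coeffs" ([k1, k2, p1, p2, k3] as OpenCV has them; the pictures are not rectified), "rvec" (rotation vector, rad) and "tvec" (3), from world to camera coordinates, as OpenCV has them. Camera axes: x right, y down, z forward; pixel columns grow to the right and rows downward; lengths in m; the calibration is good to about 2 mm. A picture is of the moment at which its call begins. There is no depth.
- arm.sign_off(): hands the job in; it is judged then, once.
The state is a dict: "time": time; "joints": joint angles; "joint_vel": joint speeds; "effort": joint torques, N m; "ee_pos": TCP position; "eef_rot": TCP orientation; "force": force on the tool from outside, world axes, zero at the start; "wrist_torque": the same for the moment, N m; "opening": opening from 0.0 (shut) to 1.0 (fully open); "grip_force": force on a finger pad.
Only numpy, scipy, OpenCV 4.12 (cv2) and the standard library are available. Lean on these libraries where they do the work, as an engineer would, in place of code of your own. Each camera call takes 0.05 s, during which the arm holds its last target. There are 200 camera calls.

## Task

Set the vegetable slicer to its medium cut. Lift the black knob of its thickness slide out of the long parking slot it sits in, move it along the rail to the notch beside the middle one of the three marks, and let it drop fully home there.

Things in the scene. Friction and masses are not known exactly. Their poses are not given: they have to be found in the camera images.
- slicer: white and steel vegetable slicer, fixed, 300 mm long (y), 156 deep (x), 49 high; origin under its middle, z up. Toothed rail along y at x = -45 mm, robot's side: long unmarked parking slot from y = +87 to +33, notches at y = 0, -40, -80 mm; floors 26, tooth tips 48 mm above the worktop. Dark mark on the ledge before each notch, 3, 9, 17 mm wide along y: thin, medium, thick cut.
- knob_centre (a point): centre of the black slide knob: rounded upright block, 18 mm across the rail (slicer x), 30 along it (y), 38 high. Knob home: this point is 77 mm, the knob's underside 58 mm above the worktop. Axes as the slicer's. It cannot turn, only rise and run along the rail, and falls by itself (about 0.12 kg) when let go.
- slide (a joint): knob's place along the rail, m; grows toward the slicer's -y. Parking slot: 0 to 0.040 (starts anywhere in it). Notches: 0.080 thin, 0.120 medium (the goal), 0.160 thick. A notch leaves 3 mm play each way, and its upper flanks slope to guide the knob in.
- lift (a joint): height of the knob above home, m: 0 fully home in a slot or notch, upper end stop at 0.040. Above 0.024 its cross pin clears all teeth and it runs freely along the rail; lower down the teeth hold it.

How it is judged:
On the way:
1. the knob has been lifted clear of the teeth (value of joint lift above 0.02 m), for 0.1 s.
At the end, for the whole second after the job is handed in: the knob sits fully home (within 4 mm of its lowest position) in the middle notch, beside the 9 mm mark (within 7 mm of that notch's middle along the rail) (value of joint slide between 0.113 and 0.127 m and value of joint lift below 0.004 m); the robot touches nothing.
It also fails if it takes over 38 s, if anything falls off the work surface, if the arm or the gripper's body presses on something with over 40 N, if the wrist force passes 120 N, or if a joint passes its speed limit or range.

## Working session

There is one attempt and no reset: what is moved stays moved. The work goes in short steps, Python scripts to look and compute and a shell command to move; the robot and the scene stay as the last step left them, time stands still between calls to the robot, and variables do not carry over. Pictures are saved under pics/ and viewed, at most 10 in all, crops included, and the job is handed in when it is done.

```bash
mkdir -p pics
cat > h.py <<'E'
import cv2,numpy as np
from plant import arm
def cam(n):
    c=arm.camera(n); K=np.array([[c['fx'],0,c['cx']],[0,c['fy'],c['cy']],[0,0,1.]]); R=cv2.Rodrigues(np.array(c['rvec'],float))[0]
    return c['pixels'],K,np.array(c['dist_coeffs'],float),R,np.array(c['tvec'],float).ravel()
def toplane(c,uv,z):
    _,K,d,R,t=c
    p=cv2.undistortPoints(np.array(uv,float).reshape(-1,1,2),K,d).reshape(-1,2)
    D=np.c_[p,np.ones(len(p))]@R; o=-R.T@t
    return o+D*((z-o[2])/D[:,2])[:,None]
def proj(c,P):
    return cv2.projectPoints(np.array(P,float).reshape(-1,1,3),cv2.Rodrigues(c[3])[0],c[4],c[1],c[2])[0].reshape(-1,2)
E
python3 - <<'E'
from h import *
for n in("scene","top"):
    c=cam(n); cv2.imwrite(f"pics/{n}0.png",c[0]); print(n,-c[3].T@c[4])
s=arm.sense(); print(s)
E
```

```text
scene [-0.02215449 -0.47220645  0.43225348]
top [0.37093195 0.06822225 0.89396794]
{'time': 0.1, 'joints': array([ 1.05628550e+00,  3.08946609e-01,  1.63503487e+00,  6.39454838e-06,
        1.19972569e+00, -6.97007506e-02]), 'joint_vel': array([-0.00049074, -0.00222037, -0.00354416,  0.00086703, -0.00033633,
       -0.0007785 ]), 'effort': array([-4.41196153e-04, -4.16408730e+01, -2.77644968e+01, -6.42030795e-05,
        4.05305880e-03, -3.42707972e-05]), 'ee_pos': array([0.2685948 , 0.56353896, 0.23815567]), 'eef_rot': array([-0.69282776, -3.06361267,  0.00317746]), 'force': array([ 0.84485678, -0.04853953, -0.45112485]), 'wrist_torque': array([-0.02275437,  0.02303827,  0.00633829]), 'grip_force': 0.0, 'opening': 0.999893112984674}
```

View pics/scene0.png

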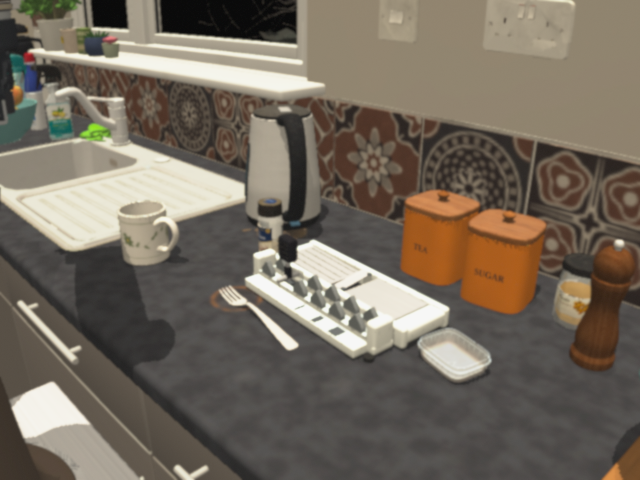

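View pics/top0.png

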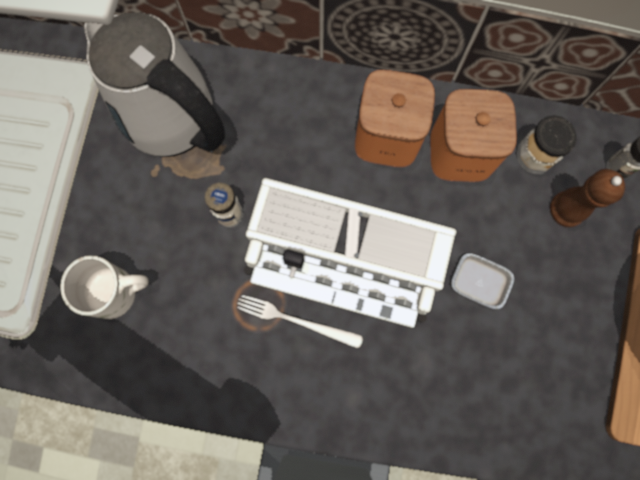

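The scene view shows the black knob at about (288,248), the rail teeth and three marks. In the top view the knob is at (293,258), with marks at about (334,296), (361,304) and (386,311). The slicer is turned by about -15°.

Run:
```python
from h import *
a,b=cam("top"),cam("scene")
def blobs(c,x0,y0,x1,y1,th):
    g=c[0].max(axis=2)[y0:y1,x0:x1]; m=(g<th).astype(np.uint8)
    n,l,s,ce=cv2.connectedComponentsWithStats(m)
    for i in range(1,n):
        if s[i,4]>15: print(s[i]+[x0,y0,0,0,0],ce[i]+[x0,y0])
print("top");blobs(a,275,240,320,285,60);print("scene");blobs(b,270,230,305,285,55)
print("marks");blobs(a,325,285,400,322,110)
t=a[0][170:330,235:465]; cv2.imwrite("pics/t1.png",cv2.resize(t,None,fx=3.4,fy=3.4,interpolation=2))
# white outline of slicer
g=a[0].min(axis=2); m=(g>170).astype(np.uint8); m[:, :235]=0;m[:,470:]=0;m[:170]=0;m[335:]=0
n,l,s,ce=cv2.connectedComponentsWithStats(m); i=1+s[1:,4].argmax(); r=cv2.minAreaRect(np.argwhere(l==i)[:,::-1].astype(np.float32)); print(r,cv2.boxPoints(r)); 
for z in(.02,.03,.049): print(z,toplane(a,cv2.boxPoints(r),z).round(3).tolist(), toplane(a,[(334,296),(361,304),(386,311)],z).round(4).tolist())
s=b[0][225:360,235:455]; cv2.imwrite("pics/s1.png",cv2.resize(s,None,fx=3.6,fy=3.6,interpolation=2))
```

```text
top
[284 250  19  18 168] [293.32142857 258.42857143]
scene
[279 236  18  26 379] [287.37467018 247.8707124 ]
[285 268   6  10  45] [287.82222222 271.62222222]
marks
[325 305  62  17 563] [345.79573712 315.61989343]
((345.6499938964844, 253.94998168945312), (203.3020477294922, 105.68548583984375), 15.255118370056152) [[233.67693 278.1846 ]
 [261.48462 176.22305]
 [457.62305 229.71536]
 [429.81537 331.6769 ]]
0.02 [[0.471, 0.211, 0.02], [0.632, 0.2, 0.02], [0.601, -0.107, 0.02], [0.443, -0.087, 0.02]] [[0.4705, 0.0602, 0.02], [0.4657, 0.0192, 0.02], [0.4618, -0.0186, 0.02]]
0.03 [[0.47, 0.209, 0.03], [0.629, 0.199, 0.03], [0.599, -0.105, 0.03], [0.442, -0.085, 0.03]] [[0.4694, 0.0603, 0.03], [0.4646, 0.0198, 0.03], [0.4608, -0.0176, 0.03]]
0.049 [[0.467, 0.206, 0.049], [0.624, 0.196, 0.049], [0.594, -0.102, 0.049], [0.44, -0.082, 0.049]] [[0.4672, 0.0605, 0.049], [0.4626, 0.0209, 0.049], [0.4588, -0.0157, 0.049]]
```

View pics/t1.png

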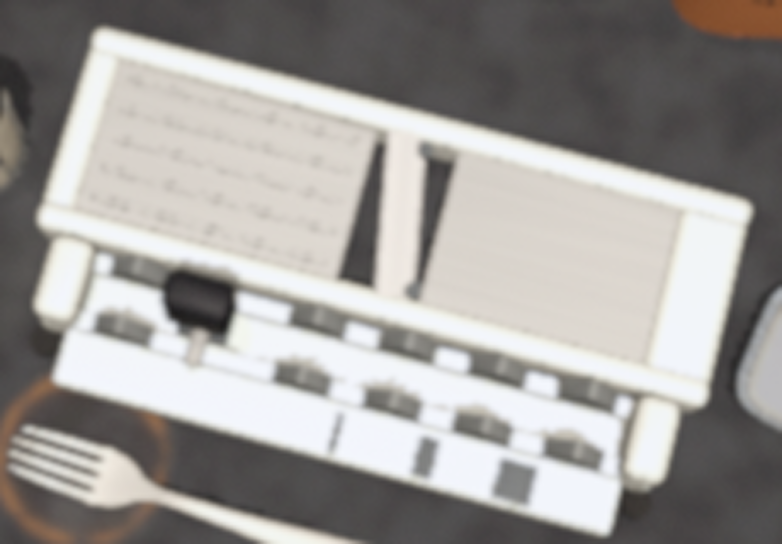

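View pics/s1.png

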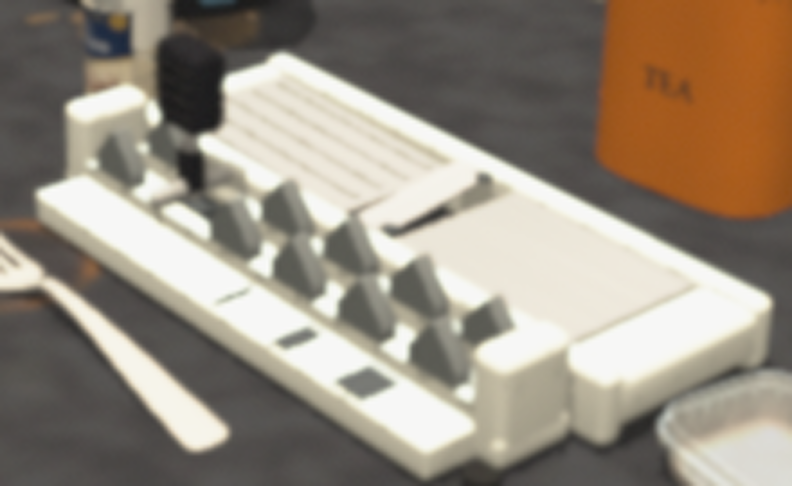

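The crops show the marks at t1 pixels (337,434), (425,458) and (514,482). The middle one is the 9 mm mark. The knob is at (200,300), inside the long parking slot.

Run:
```python
from h import *
a,b=cam("top"),cam("scene")
f=lambda L:np.array(L)/3.4+[235,170]-.35
r=toplane(a,f([(100,30),(750,205)]),.049); m=toplane(a,f([(337,434),(425,458),(514,482)]),.024); fr=toplane(a,f([(55,380),(610,530)]),.024)
for p in(r,m,fr):
    v=p[-1]-p[0]; print(p.round(4).tolist(),np.linalg.norm(v).round(4),np.degrees(np.arctan2(v[0],-v[1])).round(2))
def ray(c,uv):
    p=cv2.undistortPoints(np.array([[uv]],float),c[1],c[2]).ravel(); d=c[3].T@[p[0],p[1],1]; return -c[3].T@c[4],d/np.linalg.norm(d)
o1,d1=ray(a,(293.3,258.4));o2,d2=ray(b,(287.4,247.9))
s=np.linalg.lstsq(np.c_[d1,-d2],o2-o1,rcond=None)[0]; print(o1+s[0]*d1,o2+s[1]*d2)
k=(o1+s[0]*d1+o2+s[1]*d2)/2
v=m[2]-m[0];v/=np.linalg.norm(v)
print("along dist mark-knob",(m[:,:2]-k[:2])@v[:2], "perp", np.cross(v[:2],m[0,:2]-k[:2]))
```

```text
[[0.6209, 0.1915, 0.049], [0.5927, -0.0981, 0.049]] 0.2909 -5.55
[[0.4681, 0.0603, 0.024], [0.4644, 0.0213, 0.024], [0.4607, -0.018, 0.024]] 0.0786 -5.39
[[0.47, 0.1841, 0.024], [0.4474, -0.0618, 0.024]] 0.247 -5.27
[0.50597178 0.12521113 0.07639501] [0.50657688 0.12471407 0.07646031]
along dist mark-knob [0.06798713 0.10710721 0.14660753] perp -0.03189480051881174<stdin>:13: DeprecationWarning: Arrays of 2-dimensional vectors are deprecated. Use arrays of 3-dimensional vectors instead. (deprecated in NumPy 2.0)
```

Run:
```python
from h import *
import itertools
a,b=cam("top"),cam("scene")
t=np.radians(-5.4);X=np.array([np.cos(t),np.sin(t),0]);Y=np.array([-np.sin(t),np.cos(t),0])
for c0 in([.506,.125,.077],[.501,.125,.077],[.496,.126,.077]):
    P=[np.array(c0)+i*.009*X+j*.015*Y+[0,0,k*.019] for i,j,k in itertools.product((-1,1),repeat=3)]
    for c in(a,b):
        p=proj(c,P); print(c0,p.min(0).round(1),p.max(0).round(1))
print("measured top 284 250 303 268 scene 279 236 297 262")
# rail: teeth tips in scene crop (front row) z=.048 ; back row
f=lambda L:np.array(L)/3.6+[235,225]-.35
print(toplane(b,f([(232,195),(300,233),(365,275),(440,317)]),.048).round(4).tolist());print(toplane(b,f([(288,182),(350,218),(420,257),(495,298)]),.048).round(4).tolist())
```

```text
[0.506, 0.125, 0.077] [280.4 246.8] [305.8 269.5]
[0.506, 0.125, 0.077] [275.8 231.2] [298.1 264.4]
[0.501, 0.125, 0.077] [279.8 250.3] [305.2 272.9]
[0.501, 0.125, 0.077] [273.2 232. ] [295.6 265.4]
[0.496, 0.126, 0.077] [278.4 253.8] [303.9 276.2]
[0.496, 0.126, 0.077] [270.1 232.8] [292.6 266.2]
measured top 284 250 303 268 scene 279 236 297 262
[[0.4889, 0.0806, 0.048], [0.4859, 0.0393, 0.048], [0.4802, -0.0007, 0.048], [0.4773, -0.0405, 0.048]]
[[0.5129, 0.0735, 0.048], [0.5086, 0.0347, 0.048], [0.505, -0.0054, 0.048], [0.5018, -0.0452, 0.048]]
```

```bash
cat >> h.py <<'E'
from scipy.spatial.transform import Rotation as Ro
def go(tgt,yaw=-5.4):
    s=arm.sense(); R=Ro.from_rotvec(s['eef_rot']); t=np.radians(yaw)
    Yt=np.array([-np.sin(t),np.cos(t),0]);
    if R.as_matrix()[:,1]@Yt<0: Yt=-Yt
    Z=np.array([0,0,-1.]);G=Ro.from_matrix(np.c_[np.cross(Yt,Z),Yt,Z])
    print("pos",s['ee_pos'].round(4),"turn",(R.inv()*G).as_rotvec(degrees=True).round(2),"cm",(R.inv().apply(np.array(tgt)-s['ee_pos'])*100).round(2),"t",s['time'],"F",s['force'].round(1),"open",round(s['opening'],3))
E
python3 -c "
from h import *
go([.506,.124,.16])"
```

```text
pos [0.2689 0.5641 0.2391] turn [-2.000e-02 -1.000e-02 -2.009e+01] cm [-40.34 -29.52   7.92] t 0.4 F [ 0.3 -0.5  0.6] open 1.001
```

```bash
python3 -m pendant '[[0,0,-2,-3.5,-2.5,0,0],[0,0,-4,-7,-5,0,0],[0,0,-6,-10.5,-7.5,0,0],[0,0,-8,-14,-10,1,0],[0,0,-10,-17.5,-12.5,2,0],[0,0,-12,-21,-15.2,3,0],[0,0,-14,-24.5,-17.8,4,0],[0,0,-16,-28,-20.4,5,0],[0,0,-18,-31.5,-23,6,0],[0,0,-20,-35,-25.6,7,0],[0,0,-20,-38,-27.8,7.9,0],[0,0,-20,-40.3,-29.5,7.9,0]]'
python3 - <<'E'
from h import *
go([.506,.124,.16])
c=cam("scene"); cv2.imwrite("pics/s2.png",cv2.resize(c[0][100:360,150:480],None,fx=2.2,fy=2.2))
E
```

```text
time: 1.4
ee_pos: [0.5019, 0.1296, 0.1601]
eef_rot: [-0.15, -3.137, 0.0]
force: [1.7, 1.1, 0.1]
opening: 0.997
grip_force: 0.0
pos [0.5019 0.1296 0.1601] turn [-0.01 -0.07 -0.08] cm [-0.46 -0.52  0.01] t 1.4 F [1.7 1.1 0.1] open 0.997
```

View pics/s2.png

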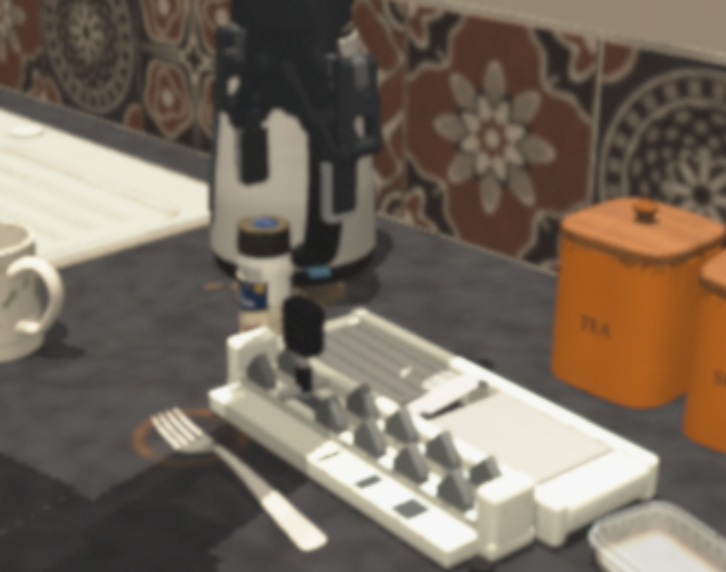

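The gripper is above the knob, with its fingertips at about (252,180) and (340,205) and the knob at (303,325). Next I descend and close.

```bash
python3 -m pendant '[[0,0,0,0,0,0,0],[0,0,0,0,0,2,0],[0,0,0,0,0,4,0],[0,0,0,0,0,5.5,0],[0,0,0,0,0,7,0],[0,0,0,0,0,8,0],[0,0,0,0,0,8.8,0],[0,0,0,0,0,8.8,0],[0,0,0,0,0,8.8,0]]'; python3 -c "
from h import *
go([.506,.124,.072])"
```

```text
time: 2.2
ee_pos: [0.5019, 0.132, 0.0731]
eef_rot: [-0.149, -3.138, -0.0]
force: [-0.8, -0.0, -0.6]
opening: 1.005
grip_force: 0.0
pos [0.5019 0.132  0.0731] turn [ 0.   -0.01 -0.05] cm [-0.48 -0.76  0.11] t 2.2 F [-0.8 -0.  -0.6] open 1.005
```

```bash
python3 -m pendant '[[0,0,0,-0.45,-0.75,0,0],[0,0,0,-0.45,-0.75,0,0],[0,0,0,-0.45,-0.75,0,0],[0,0,0,-0.45,-0.75,0,0.4],[0,0,0,-0.45,-0.75,0,0.8],[0,0,0,-0.45,-0.75,0,1],[0,0,0,-0.45,-0.75,0,1],[0,0,0,-0.45,-0.75,0,1],[0,0,0,-0.45,-0.75,0,1],[0,0,0,-0.45,-0.75,0,1],[0,0,0,-0.45,-0.75,0,1],[0,0,0,-0.45,-0.75,0,1]]'; python3 -c "
from h import *
go([.506,.124,.072]);print(arm.sense()['grip_force'])"
```

```text
time: 3.2
ee_pos: [0.5058, 0.1238, 0.0733]
eef_rot: [-0.15, -3.138, -0.0]
force: [-1.3, 0.5, 3.5]
opening: 0.34
grip_force: 60.1
pos [0.5058 0.1238 0.0733] turn [ 0.01 -0.   -0.09] cm [-0.01  0.03  0.13] t 3.2 F [-1.3  0.5  3.5] open 0.34
60.08992552757263
```

```bash
python3 -m pendant '[[0,0,0,0,0,-0.8,1],[0,0,0,0,0,-1.6,1],[0,0,0,0,0,-2.4,1],[0,0,0,0,0,-3.2,1],[0,0,0,0,0,-3.2,1],[0,0,0,0,0,-3.2,1],[0,0,0,0,0,-3.2,1],[0,0,0,0,0,-3.2,1]]'
python3 - <<'E'
from h import *
t=np.radians(-5.4);Y=np.array([-np.sin(t),np.cos(t)])
p=np.array([.5058,.1238])-.107*Y; print(p)
go([*p,.105]); print(arm.sense()['grip_force'])
c=cam("scene"); cv2.imwrite("pics/s3.png",cv2.resize(c[0][160:360,220:460],None,fx=3,fy=3))
E
```

```text
time: 3.87
ee_pos: [0.5057, 0.1236, 0.1048]
eef_rot: [0.15, 3.138, -0.0]
force: [0.6, -0.5, -0.4]
opening: 0.345
grip_force: 59.8
[0.49573041 0.01727487]
pos [0.5057 0.1236 0.1048] turn [-0.    0.01 -0.09] cm [ -0.02 -10.68  -0.02] t 3.8667 F [ 0.6 -0.5 -0.4] open 0.345
59.75942373275757
```

View pics/s3.png

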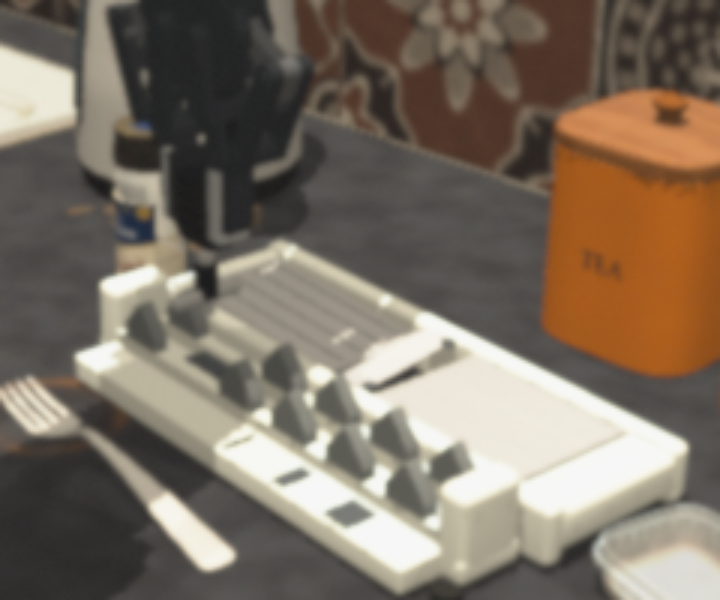

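The knob has risen with the fingers: its stem is at about (205,275), clear of the teeth. Next I move 10.7 cm along the rail.

```bash
python3 -m pendant '[[0,0,0,0,-1.5,0,1],[0,0,0,0,-3,0,1],[0,0,0,0,-4.5,0,1],[0,0,0,0,-6,0,1],[0,0,0,0,-7.5,0,1],[0,0,0,0,-9,0,1],[0,0,0,0,-10,0,1],[0,0,0,0,-10.7,0,1],[0,0,0,0,-10.7,0,1],[0,0,0,0,-10.7,0,1],[0,0,0,0,-10.7,0,1]]'
python3 - <<'E'
from h import *
go([.4957,.0173,.105]); print(arm.sense()['grip_force'])
c=cam("scene"); cv2.imwrite("pics/s4.png",cv2.resize(c[0][160:360,220:460],None,fx=3,fy=3))
E
```

```text
time: 4.83
ee_pos: [0.4955, 0.0176, 0.105]
eef_rot: [-0.15, -3.138, -0.0]
force: [-1.3, 0.3, -1.5]
opening: 0.343
grip_force: 59.8
pos [0.4955 0.0176 0.105 ] turn [ 0.01 -0.02 -0.08] cm [-0.02 -0.02 -0.  ] t 4.8333 F [-1.3  0.3 -1.5] open 0.343
59.76497948169708
```

View pics/s4.png

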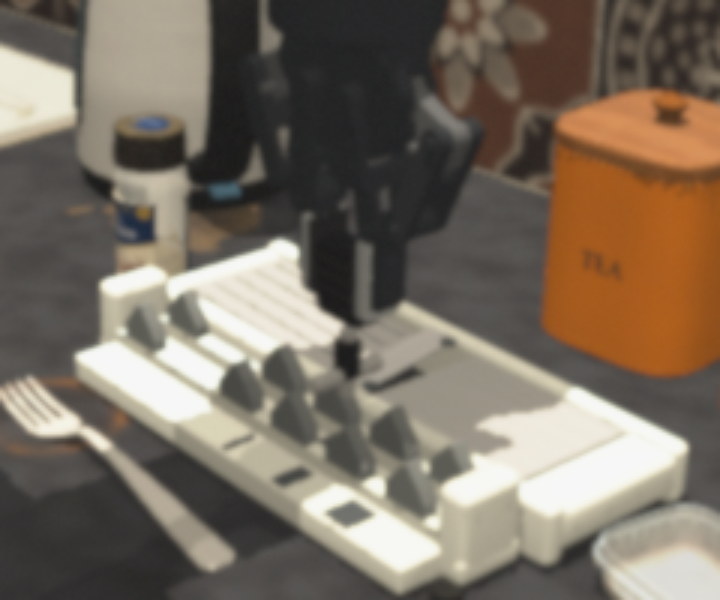

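The stem is at (348,355), above the rail between teeth 2 and 3. I lower gently while gripping and watch the force.

```bash
python3 -m pendant '[[0,0,0,0,0,0.5,1],[0,0,0,0,0,1,1],[0,0,0,0,0,1.3,1],[0,0,0,0,0,1.6,1],[0,0,0,0,0,1.6,1],[0,0,0,0,0,1.6,1]]';python3 -m pendant '[[0,0,0,0,0,0.3,1],[0,0,0,0,0,0.6,1],[0,0,0,0,0,0.9,1],[0,0,0,0,0,0.9,1],[0,0,0,0,0,0.9,1]]'
```

```text
time: 5.38
ee_pos: [0.4954, 0.0172, 0.0888]
eef_rot: [-0.15, -3.137, -0.0]
force: [-0.7, 0.1, -1.1]
opening: 0.342
grip_force: 59.7
time: 5.8
ee_pos: [0.4955, 0.0171, 0.0799]
eef_rot: [-0.15, -3.138, 0.0]
force: [-0.3, 0.4, -0.3]
opening: 0.341
grip_force: 59.7
```

```bash
python3 -m pendant '[[0,0,0,0,0,0.2,1],[0,0,0,0,0,0.4,1],[0,0,0,0,0,0.6,1],[0,0,0,0,0,0.6,1],[0,0,0,0,0,0.6,1]]'; python3 -m pendant '[[0,0,0,0,0,0,0.5],[0,0,0,0,0,0,0],[0,0,0,0,0,0,0],[0,0,0,0,0,0,0],[0,0,0,0,0,0,0],[0,0,0,0,0,-1.5,0],[0,0,0,0,0,-4,0],[0,0,0,0,0,-7,0],[0,0,0,0,0,-10,0],[0,0,0,0,0,-13,0],[0,0,0,0,0,-13,0],[0,0,0,0,0,-13,0]]'
python3 - <<'E'
from h import *
a=cam("scene"); cv2.imwrite("pics/s5.png",cv2.resize(a[0][160:360,220:460],None,fx=3,fy=3))
for n in("scene",):
    g=a[0].max(axis=2)[220:310,310:370]; k,l,s,ce=cv2.connectedComponentsWithStats((g<55).astype(np.uint8))
    for i in range(1,k):
        if s[i,4]>40: 
            u=ce[i]+[310,220]; print(s[i]+[310,220,0,0,0],u,toplane(a,[u],.077))
E
```

```text
time: 6.22
ee_pos: [0.4954, 0.0171, 0.0739]
eef_rot: [-0.15, -3.138, 0.0]
force: [-0.3, -0.3, -0.8]
opening: 0.34
grip_force: 59.7
time: 7.22
ee_pos: [0.4975, 0.0171, 0.2067]
eef_rot: [0.15, 3.132, -0.0]
force: [-0.6, 0.2, -1.7]
opening: 0.995
grip_force: 0.0
[310 220  12  15 121] [315.04132231 225.79338843] [[0.59598203 0.15812656 0.077     ]]
[326 261  20  29 484] [335.74380165 274.74380165] [[0.49384693 0.01384924 0.077     ]]
[331 294   8   9  46] [334.15217391 297.97826087] [[ 0.44616839 -0.02927924  0.077     ]]
```

View pics/s5.png

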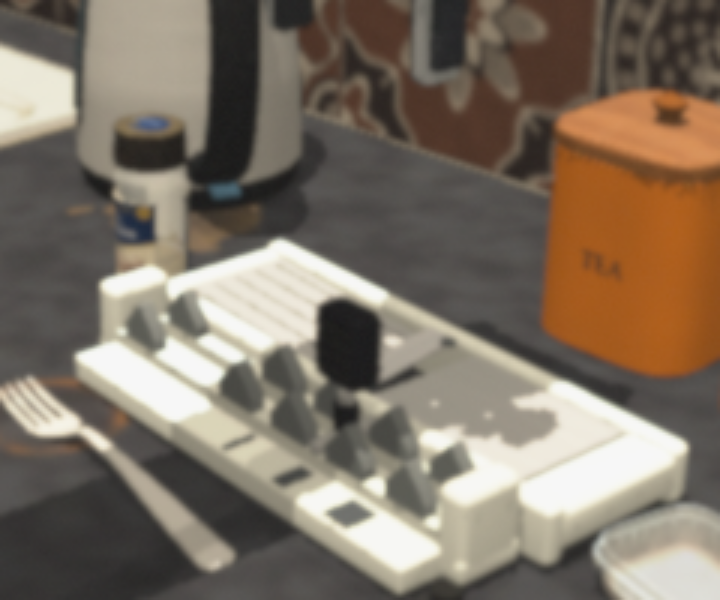

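The knob is in the notch between the second and third teeth, at about (348,343). Its ray at home height meets the notch position to within 4 mm, so it is down, and the gripper is clear.

```bash
python3 -c "
from plant import arm
print(arm.sign_off())"
```

```text
the job is handed in; nothing more can be done
None
```

I set the knob down in the middle (9 mm mark) notch and handed the job in at about 7 s. The last picture shows it home with the gripper clear; no verdict was returned.

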